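# Pack a takeaway order and close the carton

## Task

Pack the takeaway order: stand every sealed cup upright on the floor of the open carton and put in the pack of chopsticks from the clear tube. The chopsticks lie too deep in the tube to reach: tip it mouth-down so that they slide only part of the way out, then take them by the end that sticks out and draw them from the tube, and leave the tube lying along its wooden board. When everything is inside the carton, fold in its two short end flaps first, then fold the two long flaps fully down over them; do not disturb the kettle, the stack of empty cups or the sauce jar.

Things in the scene. Friction and masses are not known exactly. Their poses are not given: they have to be found in the camera images.
- carton: open brown cardboard carton, fixed. Outside 168 (x) by 298 (y) by 100 mm tall; walls and floor 4 mm (160 x 290 inside, inner floor 4 mm up). Origin at the centre of its underside, z up; -x side faces the robot, +y to the robot's left (yaw varies a little). Four flaps hinge on the rim: two long (on the -x and +x walls) and two short end ones (on the -y and +y walls).
- flap_near (a joint): hinge of the long flap on the carton's -x (robot-side) wall, rad. 0 = closed, grows as it opens, 1.57 = upright; starts leaning outward, 1.85 to 2.15 (stop 2.6). Stiff crease: stays at the angle it is left at (0.06 N m moves it). Hinge line at carton x -84 mm, height 101 mm; the flap is 83 mm deep, 296 mm long, 3 mm thick and closed its top is 104 mm above the table.
- flap_far (a joint): hinge of the long flap on the carton's +x (far) wall, same size and meaning as flap_near; hinge line at carton x +84 mm, height 101 mm.
- flap_left (a joint): hinge of the short end flap on the carton's +y wall, rad. 0 = closed, grows as it opens, 1.57 = upright; starts leaning outward, 1.85 to 2.15 (stop 2.6). Stiff crease: stays at the angle it is left at (0.06 N m moves it). Hinge line at carton y +149 mm, height 100 mm; the flap is 83 mm deep, 156 mm wide, 3 mm thick and closed its top is 100 mm above the table, just under the long flaps.
- flap_right (a joint): hinge of the short end flap on the carton's -y wall, same size and meaning as flap_left; hinge line at carton y -149 mm, height 100 mm.
- cup1: a sealed takeaway cup of porridge, one of up to four alike (None when absent): tapered round cup 66 mm tall, 60 mm across at the foot and 66 mm across the sealed flat top, about 0.2 kg. Origin at the centre of its underside, z up when it stands. Safe to grip firmly from above below the rim.
- cup2: a sealed takeaway cup of porridge, one of up to four alike (None when absent): tapered round cup 66 mm tall, 60 mm across at the foot and 66 mm across the sealed flat top, about 0.2 kg. Origin at the centre of its underside, z up when it stands. Safe to grip firmly from above below the rim.
- cup3: a sealed takeaway cup of porridge, one of up to four alike (None when absent): tapered round cup 66 mm tall, 60 mm across at the foot and 66 mm across the sealed flat top, about 0.2 kg. Origin at the centre of its underside, z up when it stands. Safe to grip firmly from above below the rim.
- cup4: a sealed takeaway cup of porridge, one of up to four alike (None when absent): tapered round cup 66 mm tall, 60 mm across at the foot and 66 mm across the sealed flat top, about 0.2 kg. Origin at the centre of its underside, z up when it stands. Safe to grip firmly from above below the rim.
- board: a flat wooden board fixed on the table, the place of the tube: 250 mm (its x) by 85 mm (its y) by 12 mm thick. Origin at the centre of its underside; its x is its length and points roughly to the robot's right.
- tube: a loose, straight, smooth, clear plastic tube of square section, closed by a grey cap at its -x end and open (mouth) at its +x end: 220 mm long, 42 x 42 mm outside, walls 3 mm (36 x 36 mm inside, closed end 4 mm thick), 0.14 kg. Origin at its very centre, on its axis, x along it towards the mouth, z up as it lies. It lies along the board, mouth towards the board's +x end.
- chopsticks: a pair of chopsticks in a paper sleeve, one stiff flat pack 190 mm long (its x), 20 mm wide (its y) and 9 mm thick (its z), 0.03 kg. Origin at the centre of its underside. It starts lying flat on the inner floor of the tube, wholly inside, its end 10 to 24 mm short of the mouth. It slides in the tube when the tube slopes by more than some 20 to 26 degrees.
- kettle: bystander: a small steel kettle 130 mm across, 155 mm tall with its handle, at the robot's right. Origin at the centre of its underside.
- cup_stack: bystander: a stack of empty clear cups, 72 mm across, 150 mm tall, on the far side. Origin at the centre of its underside.
- sauce_jar: bystander: a brown glass jar with a steel lid, 64 mm across, 85 mm tall, beyond the cups. Origin at the centre of its underside.

How it is judged:
By the outcome, as a careful person would: the job done as asked, in the order asked, and still so for the second after the job is handed in, with the robot touching nothing.
Of cup1, cup2, cup3, cup4 only 2 to 4 are there at a start; the rules pass over those that are not, and their reading is None.
At some moment in a run one of cup1, cup2, cup3, cup4 may be knocked a few centimetres aside while the robot is not near it.
Once in a run the grip may slacken for a moment while it holds something.
It also fails if it takes over 210 s, if anything falls off the work surface, if the arm or the gripper's body presses on something with over 40 N, if the wrist force passes 120 N, or if a joint passes its speed limit or range.

## Robot

A 7-joint arm with a two-finger parallel gripper is mounted at the origin on the work surface. World frame = base frame: x ahead of the robot, y to its left, z up, the work surface at z = 0. Lengths are in m, angles in rad, forces in N, time in s.
With the tool pointing down it reaches from about 0.425 to 0.875 m from the base axis. Payload 4.7 kg.
Tool frame: the origin (TCP) lies midway between the tips of the shut fingers; the grasp point (between the pads) lies 19 mm behind it; z points along the fingers, y is the line along which they close (so a half turn about z gives the same grasp; the last joint's range is limited). The gripper opens to 87 mm and grips with 3 to 60 N. Pads are 19 mm wide; open, the fingers measure 117 mm over their backs; the gripper's body (75 mm by 190 mm) begins 51 mm behind the grasp point.
Start: joints at [1.136, 0.321, -0.07, 1.45, 0.023, 1.371, -0.057], TCP at [0.282, -0.586, 0.223] pointing down, gripper open.
Joint ranges: [-2.86, 2.86], [-0.3, 2.09], [-1.38, 1.24], [0.06, 2.45], [-1.56, 4.7], [0.09, 2.05], [-2.69, 2.69]. Speed limits (rad/s): [2.57, 2.57, 3.14, 3.14, 3.14, 3.14, 3.14].

## Interface

Orientations are given as a rotation vector (axis times angle).
In Python, from bench import ctrl, camrig, ticket, monitor gives the robot as it stands (ctrl), with the cameras (camrig), the job (ticket) and the readings (monitor).
- The arm moves only by the shell command python3 inch.py 'ROWS' [FORCE]. ROWS is 1 to 20 rows, parted by a bar, with the numbers parted by commas; each row has 5 numbers: dx, dy, dz in m, then a turn about the tool's z in rad, then the opening from 0.0 (shut) to 1.0 (fully open); each row is the pose to reach, as a shift and turn from the pose commanded when the command began, along the tool's axes at that moment; what a row does not reach only later rows make up. A row lasts 1/10 s, in which the tool goes at most 0.05 m and 0.15 rad, less where a joint would pass 70% of its speed; a pose out of reach is approached as far as the arm can. The fingers move at their own pace and stop on an object; FORCE is the grip in N (left out, the last holds). Time passes only in rows, so rows that do not move let the fingers close. It prints the time, the measured TCP pose, the force, the opening and the grip force at its end. Input that does not fit is refused with a message, and nothing moves.
- monitor.get_state(): the state, without advancing time (a new reading comes with each control period).
- camrig.get_image(name): name is "scene" or "side" or "wrist"; returns the picture (400x640x3 uint8, red, green, blue); there is no depth.
- camrig.camera_model(name): a dict with "vertical_fov" (degrees; the focal length in pixels is half the picture's height over the tangent of half this angle, whatever the lens; pixels are square), "cx", "cy" (the principal point, pixels), "rvec" (rotation vector, rad) and "tvec" (3), from world to camera coordinates, as OpenCV has them; the wrist camera has in their place "hand_eye" (4x4, takes a point from camera to tool coordinates, whose origin is the TCP and whose axes are the flange's). Camera axes: x right, y down, z forward; pixel columns grow to the right and rows downward; lengths in m; the calibration is good to about 2 mm. The wrist camera is an equidistant fisheye: a pixel r from the principal point sees the ray r / f radians off the axis. A picture is of the moment at which its call begins: read the wrist's pose just before it. camera_model takes no time and is no camera call.
- ticket.close_job(): hands the job in; it is judged then, once.
The state is a dict: "time": time; "joint_positions": joint angles; "qd": joint speeds; "joint_torque": joint torques, N m; "position": TCP position; "tool_rot": TCP orientation; "ft_force": force on the tool from outside, world axes, zero at the start; "torque": the same for the moment, N m; "grip_width": opening from 0.0 (shut) to 1.0 (fully open); "grip_force": force on a finger pad.
Only numpy, scipy, OpenCV 4.12 (cv2) and the standard library are available. Lean on these libraries where they do the work, as an engineer would, in place of code of your own. Each camera call takes 0.05 s, during which the arm holds its last target. There are 200 camera calls.

## Working session

There is one attempt and no reset: what is moved stays moved. The work goes in short steps, Python scripts to look and compute and a shell command to move; the robot and the scene stay as the last step left them, time stands still between calls to the robot, and variables do not carry over. Pictures are saved under pics/ and viewed, at most 14 in all, crops included, and the job is handed in when it is done.

```bash
ls; mkdir -p pics
cat > h.py <<'E'
import numpy as np, cv2
from bench import ctrl, camrig, ticket, monitor
from scipy.spatial.transform import Rotation as R
def snap(name,fn=None):
    s=monitor.get_state(); im=camrig.get_image(name)[:,:,::-1].copy()
    if fn: cv2.imwrite('pics/'+fn,im)
    return s,im
def ray(name,px,s=None):
    m=camrig.camera_model(name); px=np.atleast_2d(np.array(px,float))
    f=200/np.tan(np.radians(m['vertical_fov'])/2); d=(px-[m['cx'],m['cy']])/f
    if name=='wrist':
        r=np.linalg.norm(d,axis=1,keepdims=True)+1e-12
        v=np.hstack([d/r*np.sin(r),np.cos(r)]); T=np.array(m['hand_eye'])
        Rt=R.from_rotvec(s['tool_rot']).as_matrix()
        return Rt@T[:3,3]+s['position'], (Rt@T[:3,:3]@v.T).T
    Rc=R.from_rotvec(m['rvec']).as_matrix()
    v=np.hstack([d,np.ones((len(d),1))])
    return -Rc.T@np.array(m['tvec']), v@Rc
def onz(name,px,z,s=None):
    o,v=ray(name,px,s); return o+v*((z-o[2])/v[:,2])[:,None]
def proj(name,P):
    m=camrig.camera_model(name); f=200/np.tan(np.radians(m['vertical_fov'])/2)
    K=np.array([[f,0,m['cx']],[0,f,m['cy']],[0,0,1.]])
    return cv2.projectPoints(np.atleast_2d(np.array(P,float)),np.array(m['rvec']),np.array(m['tvec']),K,None)[0][:,0]
def tool(p,s=None):
    "world target(s) -> shift in tool axes"
    s=s or monitor.get_state(); return (np.array(p)-s['position'])@R.from_rotvec(s['tool_rot']).as_matrix()
E
python3 - <<'E'
from h import *
s,a=snap('scene','scene0.png'); _,b=snap('side','side0.png'); s,c=snap('wrist','wrist0.png')
print(s['position'],R.from_rotvec(s['tool_rot']).as_matrix().round(3),s['grip_width'])
for n in('scene','side'):
    m=camrig.camera_model(n); print(n,m,ray(n,[[320,200]]))
print(camrig.camera_model('wrist'))
E
```

```text
bench.py
inch.py
pics
[ 0.28178037 -0.58520096  0.22158107] [[ 0.901  0.434 -0.001]
 [ 0.434 -0.901  0.001]
 [-0.    -0.002 -1.   ]] 1.0005978474627757
scene {'vertical_fov': 44.9804375133622, 'cx': 327.2087286021195, 'cy': 199.05716158422663, 'rvec': array([ 0.72801215,  2.53403662, -1.19422918]), 'tvec': array([ 0.57008766, -0.08726834,  1.6156436 ])} (array([1.18711333, 0.79238176, 0.95174209]), array([[-0.40536779, -0.65686077, -0.63595391]]))
side {'vertical_fov': 57.37925330476381, 'cx': 326.4166519708969, 'cy': 196.04896036436796, 'rvec': array([ 0.14496822, -2.85451126,  1.18614929]), 'tvec': array([0.61209109, 0.13380748, 1.07443862])} (array([0.53269673, 0.72697669, 0.85715657]), array([[ 0.09599861, -0.69512782, -0.71274591]]))
{'vertical_fov': 65.70646984690485, 'cx': 317.8244499565124, 'cy': 199.0542447776803, 'hand_eye': array([[ 8.82868381e-05, -9.56600308e-01, -2.91403230e-01,
         7.94238466e-02],
       [ 9.99999930e-01, -2.14628827e-05,  3.73428367e-04,
         9.99022559e-04],
       [-3.63476044e-04, -2.91403242e-01,  9.56600240e-01,
        -1.62626455e-01],
       [ 0.00000000e+00,  0.00000000e+00,  0.00000000e+00,
         1.00000000e+00]])}
```

View pics/scene0.png

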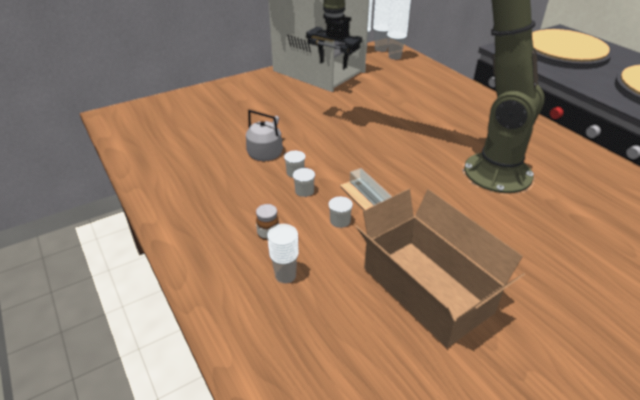

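View pics/side0.png

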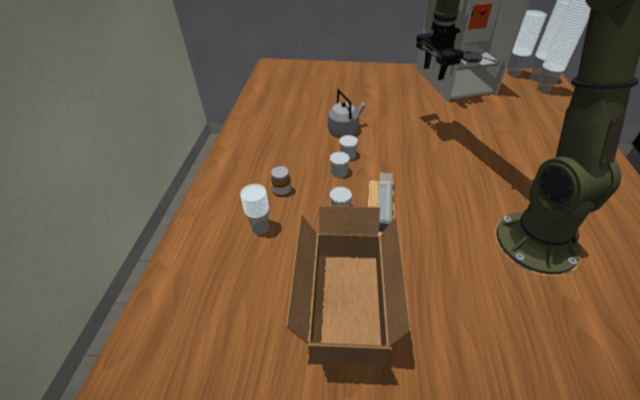

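Run:
```python
from h import *
print('cups',onz('scene',[[295,158],[304,176],[341,205]],.066).round(3))
print('cups side',onz('side',[[348,141],[340,159],[341,194]],.066).round(3))
print('jar stack kettle',onz('scene',[[267,213]],.085).round(3),onz('scene',[[284,234]],.15).round(3),onz('scene',[[264,150]],.02).round(3))
print('board',onz('scene',[[342,183],[365,207]],.012).round(3),'tube corners',onz('scene',[[352,177],[361,171],[395,202]],.054).round(3))
print('carton rim side', onz('side',[[319,235],[380,236],[387,346],[309,344]],.1).round(3))
print('scene carton',onz('scene',[[362,232],[410,218],[502,283],[454,332]],.1).round(3))
print('tool shift to over (0.62,-0.1,0.4)',tool([.6,-.08,.42]))
```

```text
cups [[ 0.579 -0.346  0.066]
 [ 0.604 -0.247  0.066]
 [ 0.583 -0.072  0.066]]
cups side [[ 0.573 -0.352  0.066]
 [ 0.594 -0.246  0.066]
 [ 0.578 -0.077  0.066]]
jar stack kettle [[ 0.787 -0.131  0.085]] [[0.817 0.028 0.15 ]] [[ 0.615 -0.503  0.02 ]]
board [[ 0.483 -0.214  0.012]
 [ 0.49  -0.079  0.012]] tube corners [[ 0.471 -0.178  0.054]
 [ 0.429 -0.19   0.054]
 [ 0.434 -0.012  0.054]]
carton rim side [[0.622 0.118 0.1  ]
 [0.461 0.106 0.1  ]
 [0.446 0.398 0.1  ]
 [0.608 0.41  0.1  ]]
scene carton [[0.62  0.079 0.1  ]
 [0.48  0.102 0.1  ]
 [0.445 0.389 0.1  ]
 [0.634 0.428 0.1  ]]
tool shift to over (0.62,-0.1,0.4) [ 0.50588755 -0.31742714 -0.19784209]
```

```bash
python3 inch.py '0,0,-0.1,0.1,1 | 0.1,-0.07,-0.198,0.2,1 | 0.46,-0.34,-0.198,0.449,1 | 0.46,-0.34,-0.198,0.449,1 | 0.46,-0.34,-0.198,0.449,1 | 0.46,-0.34,-0.198,0.449,1 | 0.46,-0.34,-0.198,0.449,1 | 0.46,-0.34,-0.198,0.449,1 | 0.46,-0.34,-0.198,0.449,1 | 0.46,-0.34,-0.198,0.449,1 | 0.46,-0.34,-0.198,0.449,1 | 0.46,-0.34,-0.198,0.449,1 | 0.46,-0.34,-0.198,0.449,1 | 0.46,-0.34,-0.198,0.449,1 | 0.46,-0.34,-0.198,0.449,1 | 0.46,-0.34,-0.198,0.449,1 | 0.46,-0.34,-0.198,0.449,1 | 0.46,-0.34,-0.198,0.449,1'
python3 - <<'E'
from h import *
s,c=snap('wrist','w1.png'); print(s['position'],R.from_rotvec(s['tool_rot']).as_matrix().round(3))
E
```

```text
time: 1.95
position: [0.5484, -0.0813, 0.4203]
tool_rot: [3.141, -0.005, -0.001]
ft_force: [-0.2, -0.5, -1.3]
grip_width: 1.0
grip_force: 0.0
[ 0.548434   -0.08133579  0.42033087] [[ 1.    -0.003 -0.   ]
 [-0.003 -1.    -0.   ]
 [-0.     0.    -1.   ]]
```

View pics/w1.png

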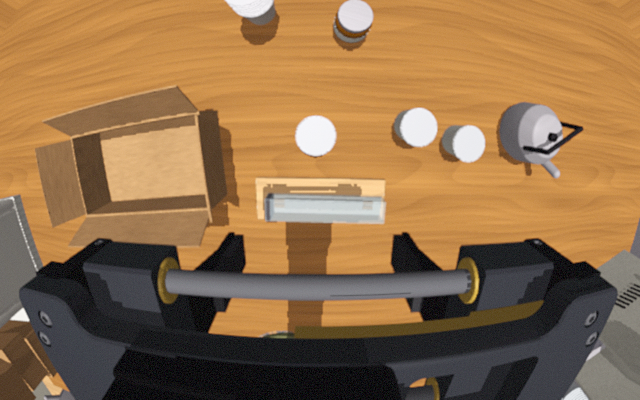

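```bash
cat >> h.py <<'E'
def cups(im,s):
    g=cv2.cvtColor(im,cv2.COLOR_BGR2HSV); m=((g[:,:,1]<40)&(g[:,:,2]>190)).astype(np.uint8)
    out=[]
    for c in cv2.findContours(m,cv2.RETR_EXTERNAL,cv2.CHAIN_APPROX_NONE)[0]:
        if cv2.contourArea(c)<150: continue
        P=onz('wrist',c[:,0],.066,s)[:,:2].astype(np.float32)
        (x,y),r=cv2.minEnclosingCircle(P)
        if .024<r<.045: out.append((round(x,4),round(y,4),round(r,4)))
    return out
E
python3 - <<'E'
from h import *
im=cv2.imread('pics/w1.png'); s=monitor.get_state()
print(cups(im,s))
crop=im[165:235,245:400]; cv2.imwrite('pics/w1crop.png',cv2.resize(crop,None,fx=5,fy=5,interpolation=cv2.INTER_CUBIC))
crop=im[80:250,30:235]; cv2.imwrite('pics/w1box.png',cv2.resize(crop,None,fx=3.5,fy=3.5,interpolation=cv2.INTER_CUBIC))
E
```

```text
[(0.5755, -0.3565, 0.0342), (0.5815, -0.0783, 0.0342), (0.6079, -0.5504, 0.0443), (0.5998, -0.2561, 0.0341), (0.79, -0.1452, 0.029), (0.8223, 0.0333, 0.0422)]
```

View pics/w1crop.png

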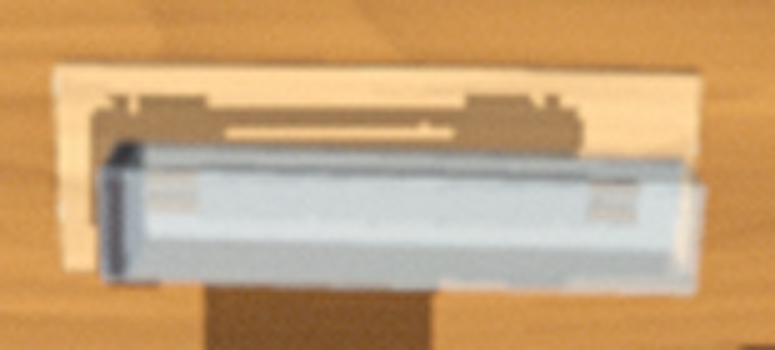

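View pics/w1box.png

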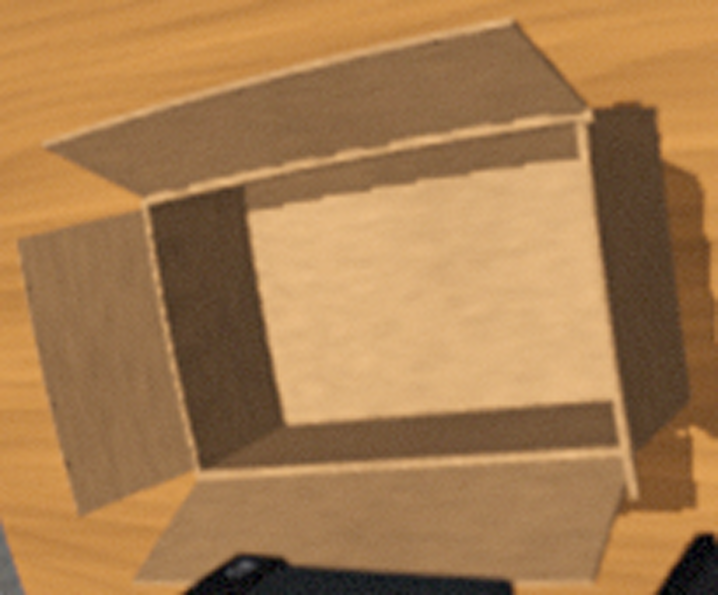

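Run:
```python
from h import *
s=monitor.get_state()
q=np.array([[148,202],[198,470],[620,452],[583,118]])/3.5+[30,80]
P=onz('wrist',q,.1,s)[:,:2]; print(P.round(4)); print('mean',P.mean(0).round(4),'sides',np.linalg.norm(P-np.roll(P,-1,0),axis=1).round(3))
d=P[0]-P[3]; e=P[1]-P[2]; print('yaw',np.arctan2(-d[0],d[1]),np.arctan2(-e[0],e[1]))
f=np.array([[250,205],[285,425],[612,402],[585,160]])/3.5+[30,80]
t=np.array([[60,66],[700,74],[66,270]])/5+[245,165]; print('board',onz('wrist',t,.012,s)[:,:2].round(4))
t=np.array([[103,165],[122,280],[705,187],[693,293]])/5+[245,165]; print('tube top capfar capnear mouthfar mouthnear',onz('wrist',t,.054,s)[:,:2].round(4))
print(onz('wrist',[[530,140],[502,130]],.06,s)[:,:2])
# refined carton pose: centre over the carton
print(tool([.50,.26,.42]), tool([.5998,-.2561,.12]),tool([.5998,-.2561,.03]))
```

```text
[[0.6089 0.401 ]
 [0.4498 0.3941]
 [0.4637 0.1082]
 [0.6263 0.1136]]
mean [0.5372 0.2542] sides [0.159 0.286 0.163 0.288]
yaw 0.06051391792264013 0.04852891163320619
board [[ 0.4966  0.034 ]
 [ 0.4929 -0.2117]
 [ 0.4132  0.0366]]
tube top capfar capnear mouthfar mouthnear [[ 0.4695  0.0117]
 [ 0.4252  0.007 ]
 [ 0.4606 -0.2066]
 [ 0.4192 -0.2048]]
[[ 0.59139365 -0.50681147]
 [ 0.60531292 -0.43257109]]
[-4.94266591e-02 -3.40929964e-01  3.10962664e-04] [0.05179884 0.17480209 0.30046609] [0.05182473 0.17476994 0.39046608]
```

```bash
python3 inch.py '0.052,0.175,0.1,0,1 | 0.052,0.175,0.1,0,1 | 0.052,0.175,0.1,0,1 | 0.052,0.175,0.1,0,1 | 0.052,0.175,0.25,0,1 | 0.052,0.175,0.25,0,1 | 0.052,0.175,0.25,0,1 | 0.052,0.175,0.33,0,1 | 0.052,0.175,0.33,0,1 | 0.052,0.175,0.37,0,1 | 0.052,0.175,0.39,0,1 | 0.052,0.175,0.39,0,1 | 0.052,0.175,0.39,0,0 | 0.052,0.175,0.39,0,0 | 0.052,0.175,0.39,0,0 | 0.052,0.175,0.39,0,0 | 0.052,0.175,0.39,0,0 | 0.052,0.175,0.39,0,0' 35
python3 - <<'E'
from h import *
print(tool([.572,.308,.25]),tool([.572,.308,.036]))
E
```

```text
time: 3.8
position: [0.6019, -0.2552, 0.0323]
tool_rot: [3.14, -0.0, 0.003]
ft_force: [-0.2, 0.8, 6.7]
grip_width: 0.731
grip_force: 34.7
[-0.0294955  -0.56289766 -0.21850809] [-0.02996543 -0.5631625  -0.00450877]
```

```bash
python3 inch.py '0,0,-0.05,0,0 | 0,0,-0.1,0,0 | 0,0,-0.15,0,0 | 0,-0.04,-0.22,0,0 | -0.03,-0.2,-0.22,-0.055,0 | -0.03,-0.563,-0.22,-0.055,0 | -0.03,-0.563,-0.22,-0.055,0 | -0.03,-0.563,-0.22,-0.055,0 | -0.03,-0.563,-0.22,-0.055,0 | -0.03,-0.563,-0.22,-0.055,0 | -0.03,-0.563,-0.22,-0.055,0 | -0.03,-0.563,-0.22,-0.055,0 | -0.03,-0.563,-0.22,-0.055,0 | -0.03,-0.563,-0.22,-0.055,0 | -0.03,-0.563,-0.22,-0.055,0 | -0.03,-0.563,-0.22,-0.055,0 | -0.03,-0.563,-0.22,-0.055,0 | -0.03,-0.563,-0.22,-0.055,0 | -0.03,-0.563,-0.22,-0.055,0 | -0.03,-0.563,-0.22,-0.055,0' 35
python3 - <<'E'
from h import *
s,im=snap('wrist','w2.png'); snap('side','s2.png')
print(s['position'],tool([.572,.308,.037]))
cv2.imwrite('pics/v2.png',np.hstack([cv2.imread('pics/w2.png')[:,:400],cv2.imread('pics/s2.png')[:,240:640]]))
E
```

```text
time: 5.8
position: [0.5717, 0.3065, 0.2505]
tool_rot: [3.14, 0.082, 0.0]
ft_force: [-0.6, 0.3, -2.0]
grip_width: 0.729
grip_force: 34.9
[0.57168915 0.30649473 0.25048647] [ 0.00057844 -0.00089115  0.21361617]
```

View pics/v2.png

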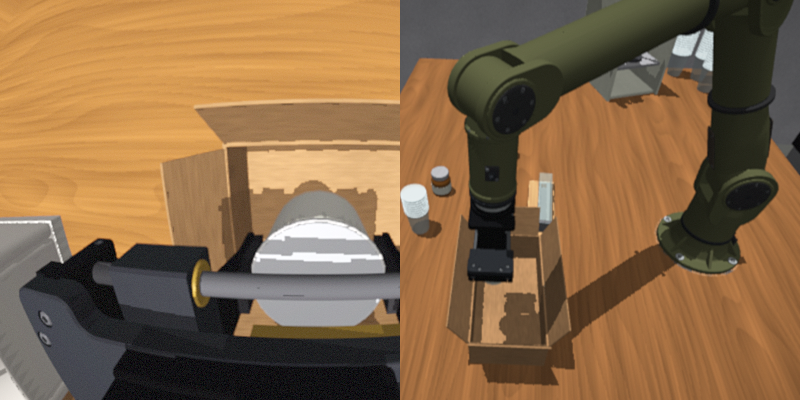

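```bash
python3 inch.py '0,0,0.05,0,0 | 0,0,0.1,0,0 | 0,0,0.15,0,0 | 0,0,0.18,0,0 | 0,0,0.2,0,0 | 0,0,0.208,0,0 | 0,0,0.214,0,0 | 0,0,0.214,0,0 | 0,0,0.214,0,0.86 | 0,0,0.214,0,0.86 | 0,0,0.214,0,0.86' 
python3 inch.py '0,0,-0.04,0,0.9 | 0,0,-0.08,0,1 | 0,0,-0.13,0,1 | 0,0,-0.18,0,1 | 0,0,-0.25,0,1 | 0,0,-0.3,0,1 | 0,0,-0.3,0,1'
python3 - <<'E'
from h import *
print(tool([.5615,-.06,.33]))
E
```

```text
time: 7.0
position: [0.5717, 0.3086, 0.0376]
tool_rot: [-3.14, -0.086, -0.003]
ft_force: [-0.1, -0.3, 1.6]
grip_width: 0.843
grip_force: 0.0
time: 7.7
position: [0.572, 0.3096, 0.3434]
tool_rot: [-3.136, -0.086, -0.013]
ft_force: [1.2, 0.3, 0.2]
grip_width: 0.999
grip_force: 0.0
[-0.0308344   0.36851468  0.0117454 ]
```

```bash
python3 inch.py '-0.047,0.458,0,0,1 | -0.047,0.458,0,0,1 | -0.047,0.458,0,0,1 | -0.047,0.458,0,0,1 | -0.047,0.458,0,0,1 | -0.047,0.458,0,0,1 | -0.047,0.458,0,0,1 | -0.047,0.458,0,0,1 | -0.047,0.458,0,0,1 | -0.047,0.458,0,0,1 | -0.047,0.458,0,0,1 | -0.047,0.458,0,0,1'
python3 - <<'E'
from h import *
s,im=snap('wrist','w3.png'); s=monitor.get_state()
print(s['position'],cups(im,s))
for c in cups(im,s)[:9]: print(c,tool([c[0],c[1],.031]))
E
```

```text
time: 8.9
position: [0.5495, -0.1497, 0.3369]
tool_rot: [-3.139, -0.089, -0.001]
ft_force: [0.7, 1.8, 0.5]
grip_width: 0.998
grip_force: 0.0
[ 0.54966137 -0.1489592   0.33694931] [(0.576, -0.3563, 0.034), (0.5681, 0.3119, 0.0341), (0.5816, -0.0781, 0.0342), (0.7855, -0.1421, 0.0279)]
(0.576, -0.3563, 0.034) [0.01394589 0.20877844 0.30578748]
(0.5681, 0.3119, 0.0341) [ 0.04501006 -0.45874559  0.30637028]
(0.5816, -0.0781, 0.0342) [ 0.03575321 -0.06862195  0.30603728]
(0.7855, -0.1421, 0.0279) [0.23557573 0.00715508 0.30614501]
```

```bash
python3 inch.py '0.036,-0.068,0.1,0,1 | 0.036,-0.068,0.1,0,1 | 0.036,-0.068,0.1,0,1 | 0.036,-0.068,0.25,0,1 | 0.036,-0.068,0.25,0,1 | 0.036,-0.068,0.25,0,1 | 0.036,-0.068,0.29,0,1 | 0.036,-0.068,0.306,0,1 | 0.036,-0.068,0.306,0,1 | 0.036,-0.068,0.306,0,0 | 0.036,-0.068,0.306,0,0 | 0.036,-0.068,0.306,0,0 | 0.036,-0.068,0.306,0,0 | 0.036,-0.068,0.306,0,0 | 0.036,-0.068,0.306,0,0' 35
python3 - <<'E'
from h import *
print(tool([.5778,.2042,.25]),tool([.5778,.2042,.036]))
E
```

```text
time: 10.45
position: [0.5828, -0.0812, 0.0325]
tool_rot: [3.14, 0.087, 0.005]
ft_force: [-0.5, 2.2, 5.8]
grip_width: 0.735
grip_force: 34.8
[ 0.01140236 -0.28524066 -0.21756653] [ 0.01076141 -0.2852797  -0.00356749]
```

```bash
python3 inch.py '0,0,-0.05,0,0 | 0,0,-0.1,0,0 | 0,0,-0.15,0,0 | 0,-0.02,-0.2,0,0 | 0.011,-0.285,-0.22,0,0 | 0.011,-0.285,-0.22,0,0 | 0.011,-0.285,-0.22,0,0 | 0.011,-0.285,-0.22,0,0 | 0.011,-0.285,-0.22,0,0 | 0.011,-0.285,-0.22,0,0 | 0.011,-0.285,-0.22,0,0 | 0.011,-0.285,-0.22,0,0 | 0.011,-0.285,-0.22,0,0 | 0.011,-0.285,-0.22,0,0' 35
python3 - <<'E'
from h import *
print(tool([.5778,.2042,.037]),monitor.get_state()['grip_width'])
E
```

```text
time: 11.85
position: [0.5772, 0.2011, 0.2502]
tool_rot: [3.139, 0.081, -0.0]
ft_force: [0.4, 0.5, -2.3]
grip_width: 0.731
grip_force: 34.9
[ 0.00079251 -0.00328913  0.21322346] 0.7305035753602603
```

```bash
python3 inch.py '0,-0.003,0.05,0,0 | 0,-0.003,0.1,0,0 | 0,-0.003,0.15,0,0 | 0,-0.003,0.18,0,0 | 0,-0.003,0.2,0,0 | 0,-0.003,0.208,0,0 | 0,-0.003,0.213,0,0 | 0,-0.003,0.213,0,0 | 0,-0.003,0.213,0,0.86 | 0,-0.003,0.213,0,0.86 | 0,-0.003,0.213,0,0.86 | 0,-0.003,0.17,0,0.9 | 0,-0.003,0.12,0,1 | 0,-0.003,0.07,0,1 | 0,-0.003,0.02,0,1 | 0,-0.003,-0.03,0,1 | 0,-0.003,-0.08,0,1 | 0,-0.003,-0.09,0,1'
python3 - <<'E'
from h import *
print(tool([.545,-.30,.34]))
E
```

```text
time: 13.65
position: [0.5784, 0.208, 0.3485]
tool_rot: [-3.137, -0.086, -0.018]
ft_force: [0.1, 0.3, 1.2]
grip_width: 0.999
grip_force: 0.0
[-0.06139964  0.50545841  0.00630946]
```

```bash
python3 inch.py '-0.06,0.505,0,0,1 | -0.06,0.505,0,0,1 | -0.06,0.505,0,0,1 | -0.06,0.505,0,0,1 | -0.06,0.505,0,0,1 | -0.06,0.505,0,0,1 | -0.06,0.505,0,0,1 | -0.06,0.505,0,0,1 | -0.06,0.505,0,0,1 | -0.06,0.505,0,0,1 | -0.06,0.505,0,0,1 | -0.06,0.505,0,0,1 | -0.06,0.505,0,0,1'
python3 - <<'E'
from h import *
s,im=snap('wrist','w4.png'); s=monitor.get_state()
print(s['position'],s['joint_positions'][-1])
for c in cups(im,s)[:9]: print(c,tool([c[0],c[1],.031]))
E
```

```text
time: 14.95
position: [0.5449, -0.2992, 0.3406]
tool_rot: [-3.139, -0.089, -0.001]
ft_force: [0.0, -0.3, 0.5]
grip_width: 1.003
grip_force: 0.0
[ 0.54519298 -0.29854681  0.34081197] -1.1084243206509374
(0.5797, -0.5555, 0.0337) [0.0192733  0.2588162  0.30958334]
(0.568, 0.3127, 0.0342) [ 0.05809071 -0.6085941   0.31042708]
(0.5746, 0.2206, 0.0324) [ 0.05932267 -0.51626618  0.31034125]
(0.5847, -0.3179, 0.0342) [0.03808449 0.02190938 0.30981988]
(0.7854, -0.1344, 0.0281) [ 0.24911768 -0.14960632  0.31013767]
```

```bash
python3 inch.py '0.038,0.022,0.1,0,1 | 0.038,0.022,0.1,0,1 | 0.038,0.022,0.15,0,1 | 0.038,0.022,0.25,0,1 | 0.038,0.022,0.25,0,1 | 0.038,0.022,0.25,0,1 | 0.038,0.022,0.29,0,1 | 0.038,0.022,0.31,0,1 | 0.038,0.022,0.31,0,1 | 0.038,0.022,0.31,0,0 | 0.038,0.022,0.31,0,0 | 0.038,0.022,0.31,0,0 | 0.038,0.022,0.31,0,0 | 0.038,0.022,0.31,0,0 | 0.038,0.022,0.31,0,0' 35
python3 - <<'E'
from h import *
print(tool([.4991,.2519,.25]),tool([.4991,.2519,.036]))
E
```

```text
time: 16.5
position: [0.5847, -0.3207, 0.0325]
tool_rot: [3.14, 0.087, 0.004]
ft_force: [-0.5, 1.9, 5.4]
grip_width: 0.731
grip_force: 34.7
[-0.05333462 -0.57636303 -0.21800275] [-0.05381767 -0.57649359 -0.00400333]
```

```bash
python3 inch.py '0,0,-0.05,0,0 | 0,0,-0.1,0,0 | 0,0,-0.15,0,0 | 0,-0.02,-0.2,0,0 | -0.053,-0.576,-0.22,0,0 | -0.053,-0.576,-0.22,0,0 | -0.053,-0.576,-0.22,0,0 | -0.053,-0.576,-0.22,0,0 | -0.053,-0.576,-0.22,0,0 | -0.053,-0.576,-0.22,0,0 | -0.053,-0.576,-0.22,0,0 | -0.053,-0.576,-0.22,0,0 | -0.053,-0.576,-0.22,0,0 | -0.053,-0.576,-0.22,0,0 | -0.053,-0.576,-0.22,0,0 | -0.053,-0.576,-0.22,0,0 | -0.053,-0.576,-0.22,0,0 | -0.053,-0.576,-0.22,0,0 | -0.053,-0.576,-0.22,0,0' 35
python3 - <<'E'
from h import *
print(tool([.4991,.2519,.037]),monitor.get_state()['grip_width'])
E
```

```text
time: 18.4
position: [0.5, 0.2485, 0.2501]
tool_rot: [3.139, 0.08, -0.0]
ft_force: [0.6, -0.4, -2.9]
grip_width: 0.733
grip_force: 34.8
[-0.00064991 -0.00380518  0.21311599] 0.7329193273480529
```

```bash
python3 inch.py '0,-0.002,0.05,0,0 | 0,-0.002,0.1,0,0 | 0,-0.002,0.15,0,0 | 0,-0.002,0.18,0,0 | 0,-0.002,0.2,0,0 | 0,-0.002,0.208,0,0 | 0,-0.002,0.213,0,0 | 0,-0.002,0.213,0,0 | 0,-0.002,0.213,0,0.86 | 0,-0.002,0.213,0,0.86 | 0,-0.002,0.213,0,0.86 | 0,-0.002,0.17,0,0.9 | 0,-0.002,0.12,0,1 | 0,-0.002,0.07,0,1 | 0,-0.002,0.02,0,1 | 0,-0.002,-0.03,0,1 | 0,-0.002,-0.08,0,1 | 0,-0.002,-0.12,0,1 | 0,-0.002,-0.12,0,1'
python3 - <<'E'
from h import *
s,im=snap('wrist','w5.png'); s=monitor.get_state()
print(s['position'],s['joint_positions'],cups(im,s),tool([.4435,-.05,.3]))
E
```

```text
time: 20.3
position: [0.5005, 0.2551, 0.3776]
tool_rot: [-3.136, -0.087, -0.017]
ft_force: [0.2, 0.7, 1.0]
grip_width: 0.996
grip_force: 0.0
[0.49975418 0.25447076 0.3742502 ] [ 0.11811638  0.14772664 -0.72253098  1.39739875  0.09921892  1.62599176
 -2.1082769 ] [(0.4971, 0.251, 0.0344), (0.5668, 0.3056, 0.0344), (0.5735, 0.2037, 0.0345), (0.7875, -0.1572, 0.0289)] [-0.07349656  0.30104919  0.07312805]
```

View pics/w5.png

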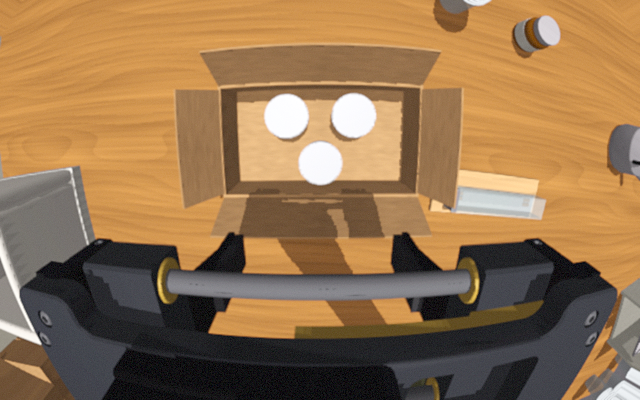

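```bash
python3 inch.py '0,0.05,0,0.15,1 | -0.02,0.1,0,0.3,1 | -0.073,0.28,0.05,1.62,1 | -0.073,0.28,0.05,1.62,1 | -0.073,0.28,0.05,1.62,1 | -0.073,0.28,0.05,1.62,1 | -0.073,0.28,0.05,1.62,1 | -0.073,0.28,0.05,1.62,1 | -0.073,0.28,0.05,1.62,1 | -0.073,0.28,0.05,1.62,1 | -0.073,0.28,0.05,1.62,1 | -0.073,0.28,0.05,1.62,1 | -0.073,0.28,0.05,1.62,1 | -0.073,0.28,0.05,1.62,1 | -0.073,0.28,0.05,1.62,1'
python3 - <<'E'
from h import *
s,im=snap('wrist','w6.png'); s=monitor.get_state()
print(s['position'],s['joint_positions'],R.from_rotvec(s['tool_rot']).as_matrix().round(3))
E
```

```text
time: 21.85
position: [0.4445, -0.0669, 0.3179]
tool_rot: [-2.246, 2.169, 0.042]
ft_force: [0.1, -0.3, -0.0]
grip_width: 1.0
grip_force: 0.0
[ 0.44490186 -0.06469099  0.31843204] [ 1.54456187 -0.30030167 -1.15780269  1.71935913 -0.30171949  1.56472686
 -2.69089301] [[ 0.04  -0.999 -0.006]
 [-0.999 -0.04   0.032]
 [-0.032  0.004 -0.999]]
```

View pics/w6.png

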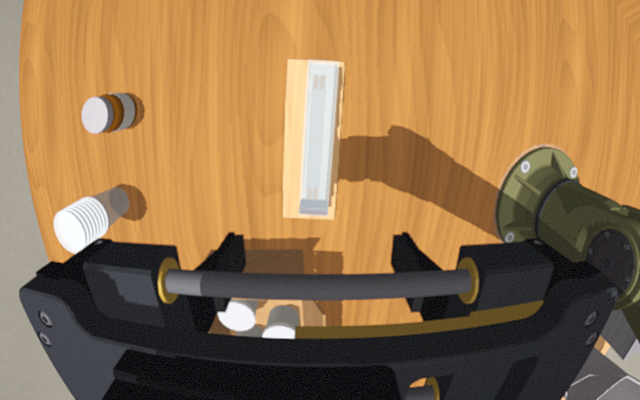

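```bash
python3 - <<'E'
from h import *
s=monitor.get_state()
print(onz('wrist',[[307,62],[341,64],[300,203],[328,205]],.054,s).round(4))
print(onz('wrist',[[288,60],[344,62],[284,217],[333,219]],.012,s).round(4))
E
python3 inch.py '0,0,-0.05,-3.07,1 | 0,0,-0.05,-3.07,1 | 0,0,-0.05,-3.07,1 | 0,0,-0.05,-3.07,1 | 0,0,-0.05,-3.07,1 | 0,0,-0.05,-3.07,1 | 0,0,-0.05,-3.07,1 | 0,0,-0.05,-3.07,1 | 0,0,-0.05,-3.07,1 | 0,0,-0.05,-3.07,1 | 0,0,-0.05,-3.07,1 | 0,0,-0.05,-3.07,1 | 0,0,-0.05,-3.07,1 | 0,0,-0.05,-3.07,1 | 0,0,-0.05,-3.07,1 | 0,0,-0.05,-3.07,1 | 0,0,-0.05,-3.07,1 | 0,0,-0.05,-3.07,1 | 0,0,-0.05,-3.07,1 | 0,0,-0.05,-3.07,1'
python3 inch.py '0,0,0,-0.02,1 | 0,0,0,-0.02,1'
python3 - <<'E'
from h import *
s,im=snap('wrist','w7.png'); s=monitor.get_state()
print(s['position'],s['joint_positions'],R.from_rotvec(s['tool_rot']).as_matrix().round(3))
E
```

```text
[[ 4.634e-01 -1.997e-01  5.400e-02]
 [ 4.178e-01 -1.990e-01  5.400e-02]
 [ 4.669e-01 -1.000e-04  5.400e-02]
 [ 4.260e-01  1.500e-03  5.400e-02]]
[[ 0.4929 -0.2069  0.012 ]
 [ 0.4105 -0.2071  0.012 ]
 [ 0.4944  0.0402  0.012 ]
 [ 0.4144  0.0405  0.012 ]]
time: 23.9
position: [0.4462, -0.0614, 0.3691]
tool_rot: [-2.294, -2.107, -0.028]
ft_force: [0.0, -0.2, -0.1]
grip_width: 1.0
grip_force: 0.0
time: 24.1
position: [0.4463, -0.0621, 0.3692]
tool_rot: [-2.284, -2.118, -0.029]
ft_force: [0.9, 0.4, 0.0]
grip_width: 0.997
grip_force: 0.0
[ 0.44626794 -0.06246993  0.36929398] [ 1.01443175 -0.14718847 -0.79135201  1.626686   -0.13475963  1.62962485
  0.1455437 ] [[ 0.076  0.997 -0.004]
 [ 0.997 -0.076  0.032]
 [ 0.031 -0.007 -0.999]]
```

Run:
```python
from h import *
print(tool([.4457,-.025,.12]),tool([.4457,-.025,.02]))
```

```text
[ 0.02947397 -0.00176656  0.25035968] [ 0.02633523 -0.00110298  0.3503082 ]
```

```bash
python3 inch.py '0.029,-0.002,0.05,-0.047,1 | 0.029,-0.002,0.1,-0.047,1 | 0.029,-0.002,0.15,-0.047,1 | 0.029,-0.002,0.2,-0.047,1 | 0.029,-0.002,0.25,-0.047,1 | 0.028,-0.002,0.28,-0.047,1 | 0.026,-0.001,0.32,-0.047,1 | 0.026,-0.001,0.34,-0.047,1 | 0.026,-0.001,0.35,-0.047,1 | 0.026,-0.001,0.35,-0.047,0.7 | 0.026,-0.001,0.35,-0.047,0.5 | 0.026,-0.001,0.35,-0.047,0.3 | 0.026,-0.001,0.35,-0.047,0.3 | 0.026,-0.001,0.35,-0.047,0.3 | 0.026,-0.001,0.35,-0.047,0.3' 5
python3 - <<'E'
from h import *
s=monitor.get_state();print(s['position'],s['joint_positions'].round(2),R.from_rotvec(s['tool_rot']).as_matrix().round(3))
E
```

```text
time: 25.65
position: [0.4462, -0.027, 0.0209]
tool_rot: [-2.237, -2.171, -0.03]
ft_force: [0.2, 0.7, -0.1]
grip_width: 0.543
grip_force: 0.0
[ 0.44615013 -0.02695203  0.0208996 ] [ 0.89  0.2  -0.91  2.12  0.16  0.91 -0.14] [[ 0.03   1.    -0.003]
 [ 0.999 -0.03   0.031]
 [ 0.031 -0.004 -1.   ]]
```

```bash
python3 inch.py '0,0,0,0,0 | 0,0,0,0,0 | 0,0,0,0,0 | -0.002,0,-0.012,0,0 | -0.005,0,-0.025,0,0 | -0.008,0,-0.037,0,0 | -0.013,0,-0.05,0,0 | -0.02,0,-0.066,0,0 | -0.031,0,-0.082,0,0 | -0.038,0,-0.091,0,0 | -0.044,0,-0.099,0,0 | -0.044,0,-0.099,0,0 | -0.044,0,-0.099,0,0' 6
python3 - <<'E'
from h import *
_,a=snap('scene','s8.png');_,b=snap('side','d8.png')
cv2.imwrite('pics/v8.png',np.hstack([cv2.resize(a[120:270,300:430],(390,450)),cv2.resize(b[150:285,310:430],(400,450))]))
E
```

```text
time: 26.95
position: [0.4449, -0.0738, 0.1179]
tool_rot: [-2.236, -2.17, -0.03]
ft_force: [0.1, -0.9, -0.3]
grip_width: 0.484
grip_force: 6.0
```

View pics/v8.png

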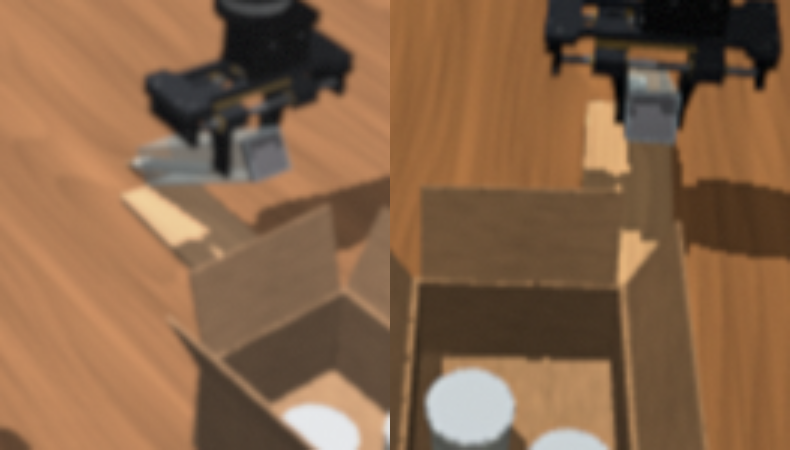

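Run:
```python
from h import *
s=monitor.get_state(); g=s['position']+np.array([0,0,.019])
for th in (0,8,15,25,35,45):
    t=np.radians(th); ax=np.array([-.03*np.cos(t),-np.cos(t),-np.sin(t)]); up=np.array([0,-np.sin(t),np.cos(t)])
    c=g+up*-.004  # axis point at grip
    P=[c+ax*.181-up*.021+[dx,0,0] for dx in(-.021,.021)]+[c+ax*.181+up*.021+[dx,0,0] for dx in(-.021,.021)]+[c-ax*.039-up*.021+[dx,0,0] for dx in(-.021,.021)]
    print(th,((proj('scene',P)-[300,120])*3).round(0).tolist(),P[0][2].round(3))
im=cv2.imread('pics/s8.png'); cv2.imwrite('pics/v8b.png',cv2.resize(im[150:190,335:405],None,fx=10,fy=10,interpolation=cv2.INTER_CUBIC))
```

```text
0 [[159.0, 75.0], [126.0, 87.0], [161.0, 41.0], [127.0, 52.0], [284.0, 184.0], [249.0, 198.0]] 0.112
8 [[161.0, 97.0], [128.0, 109.0], [159.0, 62.0], [126.0, 73.0], [286.0, 181.0], [251.0, 195.0]] 0.087
15 [[164.0, 117.0], [131.0, 129.0], [159.0, 80.0], [127.0, 92.0], [288.0, 178.0], [253.0, 192.0]] 0.066
25 [[170.0, 145.0], [138.0, 157.0], [162.0, 108.0], [130.0, 120.0], [290.0, 172.0], [255.0, 186.0]] 0.037
35 [[179.0, 173.0], [147.0, 186.0], [168.0, 136.0], [135.0, 148.0], [292.0, 166.0], [256.0, 180.0]] 0.012
45 [[190.0, 200.0], [158.0, 213.0], [176.0, 164.0], [143.0, 177.0], [292.0, 158.0], [256.0, 172.0]] -0.009
```

View pics/v8b.png

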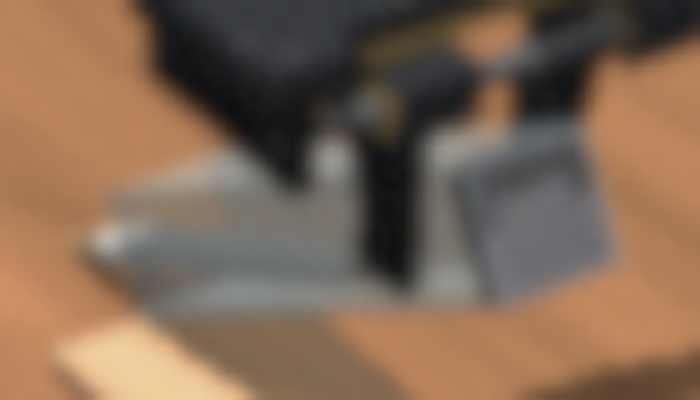

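```bash
python3 inch.py '0,0,0,0,0 | 0,0,0,0,0 | 0,0,0,0,0 | 0,0,-0.007,0,0 | 0,0,-0.014,0,0 | 0.001,0,-0.021,0,0 | 0.001,0,-0.027,0,0 | 0.001,0,-0.027,0,0 | 0.001,0,-0.027,0,0 | 0.001,0,-0.027,0,0 | 0.001,0,-0.027,0,0' 55
python3 - <<'E'
from h import *
_,a=snap('scene','s9.png');s,_=snap('wrist','w9.png')
cv2.imwrite('pics/v9.png',cv2.resize(a[140:200,325:405],None,fx=10,fy=10,interpolation=cv2.INTER_CUBIC))
g=s['position']+np.array([0,0,.019])
for th in (35,45,55):
    t=np.radians(th); ax=np.array([-.03*np.cos(t),-np.cos(t),-np.sin(t)]); up=np.array([0,-np.sin(t),np.cos(t)])
    c=g+up*-.004
    P=[c+ax*.181-up*.021+[dx,0,0] for dx in(-.021,.021)]+[c+ax*.181+up*.021+[dx,0,0] for dx in(-.021,.021)]+[c+ax*(.181+.07)-up*.018]
    print(th,((proj('scene',P)-[325,140])*10).round(0).tolist(),P[0][2].round(3))
E
```

```text
time: 28.15
position: [0.4448, -0.0736, 0.1447]
tool_rot: [-2.235, -2.17, -0.03]
ft_force: [-0.6, 0.2, -1.6]
grip_width: 0.478
grip_force: 55.0
35 [[350.0, 309.0], [242.0, 350.0], [312.0, 184.0], [203.0, 224.0], [193.0, 330.0]] 0.039
45 [[387.0, 401.0], [279.0, 443.0], [339.0, 279.0], [230.0, 320.0], [240.0, 453.0]] 0.018
55 [[432.0, 487.0], [324.0, 530.0], [373.0, 372.0], [265.0, 413.0], [296.0, 571.0]] 0.001
```

View pics/v9.png

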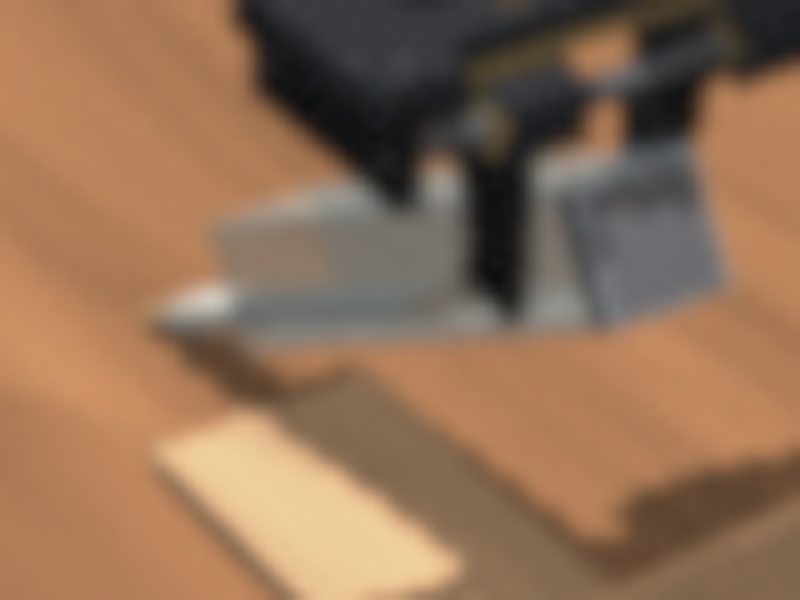

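```bash
python3 inch.py '0.004,0,0,0,0 | 0.009,0,0,0,0 | 0.014,0,0,0,0 | 0.014,0,0.007,0,0 | 0.014,0,0.014,0,0 | 0.013,0,0.02,0,0 | 0.013,0,0.026,0,0 | 0.013,0,0.026,0,0' 55
python3 inch.py '0,0,0,0,0 | 0,0,0,0,0 | 0.006,0,0.008,0,0 | 0.013,0,0.017,0,0 | 0.018,0,0.025,0,0 | 0.024,0,0.033,0,0 | 0.028,0,0.042,0,0 | 0.031,0,0.049,0,0 | 0.034,0,0.056,0,0 | 0.036,0,0.062,0,0 | 0.038,0,0.069,0,0 | 0.040,0,0.076,0,0 | 0.041,0,0.082,0,0 | 0.042,0,0.088,0,0 | 0.043,0,0.093,0,0 | 0.044,0,0.098,0,0 | 0.044,0,0.098,0,0' 5
python3 - <<'E'
from h import *
_,a=snap('scene','s10.png')
cv2.imwrite('pics/v10.png',cv2.resize(a[140:220,325:425],None,fx=7,fy=7,interpolation=cv2.INTER_CUBIC))
E
```

```text
time: 29.05
position: [0.4446, -0.0598, 0.1184]
tool_rot: [-2.234, -2.169, -0.029]
ft_force: [-0.8, -0.0, -1.7]
grip_width: 0.48
grip_force: 55.0
time: 30.75
position: [0.4462, -0.0126, 0.0225]
tool_rot: [-2.235, -2.17, -0.03]
ft_force: [-0.5, -0.1, -0.3]
grip_width: 0.488
grip_force: 5.0
```

View pics/v10.png

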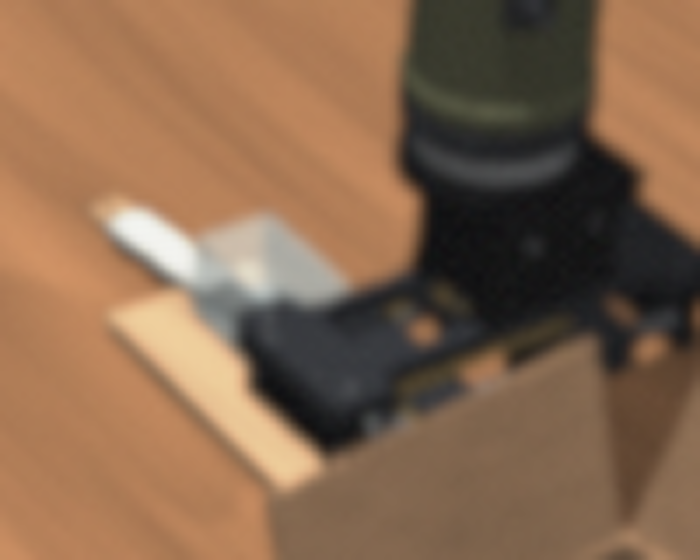

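```bash
python3 inch.py '0,0,0,0,0.7 | 0,0,0,0,1 | 0,0,-0.05,0,1 | 0,0,-0.1,0,1 | 0,0,-0.15,0,1 | -0.05,0,-0.2,0,1 | -0.25,0,-0.2,0,1 | -0.25,0,-0.2,0,1 | -0.25,0,-0.2,0,1 | -0.25,0,-0.2,0,1 | -0.25,0,-0.2,0,1 | -0.25,0,-0.2,0,1 | -0.25,0,-0.2,0,1'
python3 - <<'E'
from h import *
s,a=snap('wrist','w11.png');s=monitor.get_state();print(s['position'],s['joint_positions'].round(2))
cv2.imwrite('pics/v11.png',cv2.resize(a[20:260,200:440],None,fx=2.5,fy=2.5,interpolation=cv2.INTER_CUBIC))
print(onz('scene',[[338.9,169.7]],.02))
E
```

```text
time: 32.1
position: [0.44, -0.2673, 0.2148]
tool_rot: [-2.234, -2.171, -0.032]
ft_force: [0.1, 0.8, -0.1]
grip_width: 0.999
grip_force: 0.0
[ 0.44023314 -0.26667454  0.21496907] [ 1.21  0.1  -0.73  1.75  0.04  1.33  0.44]
[[ 0.45817246 -0.27066592  0.02      ]]
```

View pics/v11.png

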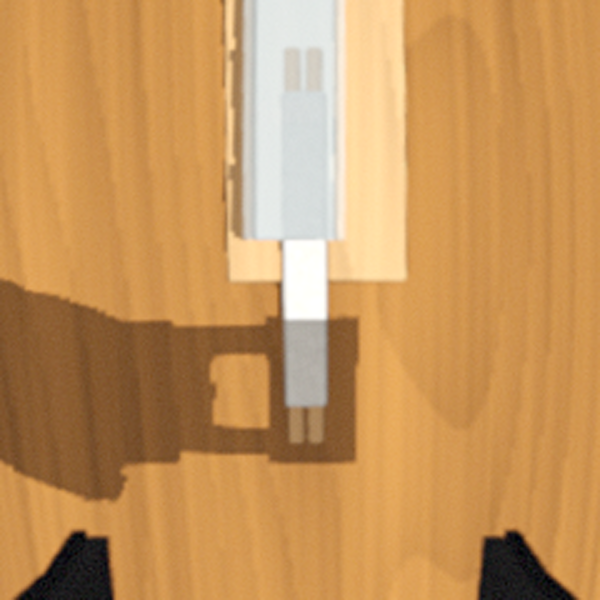

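Run:
```python
from h import *
s=monitor.get_state()
p=onz('wrist',np.array([[305,443],[305,405],[305,242]])/2.5+[200,20],.024,s); print(p.round(4))
b=onz('wrist',np.array([[229,280],[406,280]])/2.5+[200,20],.012,s);print(b.round(4))
t=onz('wrist',np.array([[243,238],[341,238]])/2.5+[200,20],.054,s);print(t.round(4))
a=p[0]-p[2];print('axis angle of -a',np.arctan2(-a[1],-a[0]),'tool x',np.arctan2(*R.from_rotvec(s['tool_rot']).as_matrix()[1::-1,0]))
g=p[0]-a/np.linalg.norm(a)*.036
for z in(.1,.005):print(tool([g[0],g[1],z]))
```

```text
[[ 0.4435 -0.2869  0.024 ]
 [ 0.444  -0.2685  0.024 ]
 [ 0.4459 -0.1924  0.024 ]]
[[ 0.4095 -0.2093  0.012 ]
 [ 0.4935 -0.2112  0.012 ]]
[[ 0.4198 -0.19    0.054 ]
 [ 0.4606 -0.1911  0.054 ]]
axis angle of -a 1.5463972328535782 tool x 1.5438230384986356
[0.01211392 0.00431932 0.11540264]
[0.00903617 0.00477686 0.21035167]
```

```bash
python3 inch.py '0.012,0.004,0.05,0,1 | 0.012,0.004,0.1,0,1 | 0.011,0.004,0.15,0,0.7 | 0.01,0.005,0.18,0,0.6 | 0.009,0.005,0.2,0,0.6 | 0.009,0.005,0.21,0,0.6 | 0.009,0.005,0.21,0,0.6 | 0.009,0.005,0.21,0,0.4 | 0.009,0.005,0.21,0,0 | 0.009,0.005,0.21,0,0 | 0.009,0.005,0.21,0,0 | 0.009,0.005,0.21,0,0 | 0.009,0.005,0.21,0,0 | 0.009,0.005,0.21,0,0' 25
```

```text
time: 33.55
position: [0.4442, -0.2536, 0.0055]
tool_rot: [-2.236, -2.171, -0.03]
ft_force: [-0.6, -0.6, 2.4]
grip_width: 0.222
grip_force: 25.0
```

```bash
python3 inch.py '0,0,-0.003,0,0 | -0.015,0,-0.004,0,0 | -0.035,0,-0.005,0,0 | -0.055,0,-0.005,0,0 | -0.075,0,-0.005,0,0 | -0.095,0,-0.005,0,0 | -0.12,0,-0.005,0,0 | -0.14,0,-0.005,0,0 | -0.14,0,-0.03,0,0 | -0.14,0,-0.08,0,0 | -0.14,0,-0.13,0,0 | -0.14,0,-0.18,0,0 | -0.14,0,-0.23,0,0 | -0.14,0,-0.23,0,0' 25
python3 - <<'E'
from h import *
_,a=snap('scene','s12.png');_,b=snap('side','d12.png');s,c=snap('wrist','w12.png')
cv2.imwrite('pics/v12.png',np.hstack([cv2.resize(a[60:260,240:440],(400,400)),cv2.resize(b[60:260,290:490],(400,400))]))
print(s['position'],s['joint_positions'].round(2),s['grip_width'])
E
```

```text
time: 34.95
position: [0.4439, -0.4043, 0.2388]
tool_rot: [-2.246, -2.178, -0.031]
ft_force: [0.3, 0.3, -0.2]
grip_width: 0.226
grip_force: 25.0
[ 0.44102411 -0.40220914  0.23197116] [ 1.27  0.29 -0.68  1.54  0.16  1.4   0.55] 0.22491643994196417
```

View pics/v12.png

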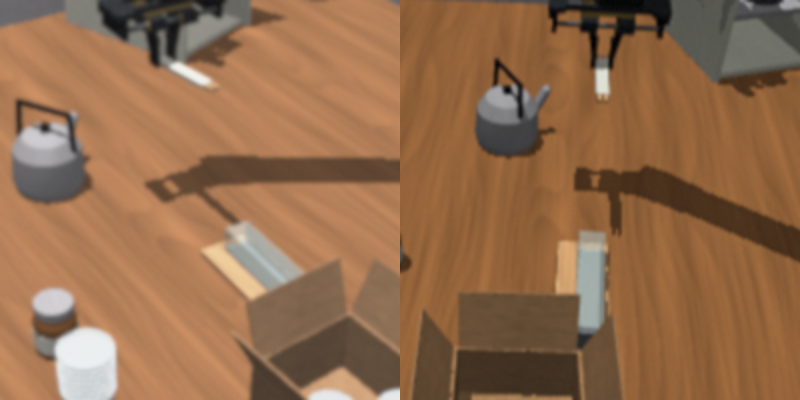

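```bash
python3 - <<'E'
from h import *
s=monitor.get_state(); Rt=R.from_rotvec(s['tool_rot']).as_matrix()
print(s['position'],(proj('scene',[s['position']+Rt@[.154,0,-.014],s['position']+Rt@[-.036,0,-.014]])).round(1))
E
python3 inch.py '0,0,0.05,0,0 | 0,0,0.1,0,0 | 0,0,0.15,0,0 | 0,0,0.19,0,0 | 0,0,0.21,0,0 | 0,0,0.22,0,0 | 0,0,0.22,0,0 | 0,0,0.22,0,0'
```

```text
[ 0.44022367 -0.40143554  0.23013172] [[348.8 109.5]
 [317.1  86.1]]
time: 35.9
position: [0.4404, -0.3939, 0.0113]
tool_rot: [-2.236, -2.171, -0.031]
ft_force: [0.1, 0.4, 0.2]
grip_width: 0.226
grip_force: 25.0
```

```bash
python3 inch.py '0,0,0.004,0,0 | 0,0,0.007,0,0 | 0,0,0.007,0,0'
python3 inch.py '0,0,0,0,0.35 | 0,0,0,0,0.6 | 0,0,0,0,0.8 | 0,0,0,0,0.8 | 0,0,-0.05,0,0.8 | -0.03,0,-0.1,0,0.8 | -0.05,0,-0.15,0,0.8 | -0.05,0,-0.2,0,0.8 | -0.05,0,-0.21,0,0.8 | -0.05,0,-0.21,0,0.8'
cat >> h.py <<'E'
def pack(im,s,z=.009,box=None):
    g=cv2.cvtColor(im,cv2.COLOR_BGR2HSV); m=((g[:,:,1]<45)&(g[:,:,2]>110)).astype(np.uint8); m[235:]=0
    m=cv2.morphologyEx(m,cv2.MORPH_OPEN,np.ones((3,3)))
    out=[]
    for c in cv2.findContours(m,cv2.RETR_EXTERNAL,cv2.CHAIN_APPROX_NONE)[0]:
        if cv2.contourArea(c)<100: continue
        P=onz('wrist',c[:,0],z,s)[:,:2].astype(np.float32); r=cv2.minAreaRect(P); b=cv2.boxPoints(r)
        e=[b[1]-b[0],b[2]-b[1]]; e=max(e,key=np.linalg.norm)
        out.append((np.round(r[0],4),np.round(sorted(r[1]),4),round(float(np.arctan2(e[1],e[0])%np.pi),4),cv2.boundingRect(c)))
    return out
E
python3 - <<'E'
from h import *
s,a=snap('wrist','w13.png'); s=monitor.get_state(); print(s['position'])
for o in pack(a,s): print(o)
E
```

```text
time: 36.2
position: [0.4408, -0.394, 0.0048]
tool_rot: [-2.237, -2.172, -0.03]
ft_force: [0.7, -0.9, 1.6]
grip_width: 0.225
grip_force: 25.0
time: 37.2
position: [0.441, -0.4517, 0.2167]
tool_rot: [-2.242, -2.175, -0.03]
ft_force: [0.2, 0.3, -0.0]
grip_width: 0.799
grip_force: 0.0
[ 0.44003172 -0.45058441  0.21381537]
(array([ 1.0863, -0.5397]), array([0.0346, 0.0939]), 2.0148, (631, 197, 9, 38))
(array([ 0.6373, -0.4996]), array([0.0682, 0.143 ]), 3.0773, (414, 185, 89, 50))
(array([ 0.4412, -0.3347]), array([0.02  , 0.1469]), 1.5389, (308, 23, 18, 121))
```

Run:
```python
from h import *
for z in(.1,.004):print(tool([.4412,-.335,z]))
```

```text
[ 0.1121886  -0.00196661  0.11715336]
[ 0.10937999 -0.00171274  0.21311193]
```

```bash
python3 inch.py '0.05,-0.002,0.03,0,0.6 | 0.1,-0.002,0.06,0,0.6 | 0.112,-0.002,0.117,0,0.6 | 0.112,-0.002,0.117,0,0.6 | 0.111,-0.002,0.16,0,0.6 | 0.11,-0.002,0.19,0,0.6 | 0.11,-0.002,0.208,0,0.6 | 0.11,-0.002,0.213,0,0.6 | 0.11,-0.002,0.213,0,0.6 | 0.11,-0.002,0.213,0,0 | 0.11,-0.002,0.213,0,0 | 0.11,-0.002,0.213,0,0 | 0.11,-0.002,0.213,0,0 | 0.11,-0.002,0.213,0,0' 25
python3 inch.py '0,0,-0.05,0,0 | 0,0,-0.1,0,0 | 0,0,-0.15,0,0 | 0,0,-0.2,0,0 | 0,0,-0.24,0,0 | 0,0,-0.24,0,0'
python3 - <<'E'
from h import *
s,a=snap('wrist','w14.png'); print(s['position'],s['joint_positions'].round(2),s['grip_width'])
c,si=np.cos(.055),np.sin(.055); l=np.array([.032,0]); w=np.array([.537,.254])+[c*l[0]-si*l[1],si*l[0]+c*l[1]]
print(w,tool([*w,.25]))
E
```

```text
time: 38.65
position: [0.4397, -0.3333, 0.0027]
tool_rot: [-2.236, -2.17, -0.03]
ft_force: [-0.1, -0.7, -0.0]
grip_width: 0.229
grip_force: 0.1
time: 39.25
position: [0.4436, -0.3426, 0.2492]
tool_rot: [-2.244, -2.178, -0.031]
ft_force: [1.8, 0.7, -0.6]
grip_width: 0.228
grip_force: 25.0
[ 0.44357777 -0.34264898  0.24915194] [ 1.27  0.19 -0.73  1.61  0.1   1.4   0.5 ] 0.2278985952213977
[0.56895161 0.25575911] [0.60097873 0.1089655  0.01209052]
```

```bash
python3 inch.py '0.05,0,-0.02,0,0 | 0.6,0.109,0,-0.082,0 | 0.6,0.109,0,-0.082,0 | 0.6,0.109,0,-0.082,0 | 0.6,0.109,0,-0.082,0 | 0.6,0.109,0,-0.082,0 | 0.6,0.109,0,-0.082,0 | 0.6,0.109,0,-0.082,0 | 0.6,0.109,0,-0.082,0 | 0.6,0.109,0,-0.082,0 | 0.6,0.109,0,-0.082,0 | 0.6,0.109,0,-0.082,0 | 0.6,0.109,0,-0.082,0 | 0.6,0.109,0,-0.082,0 | 0.6,0.109,0,-0.082,0 | 0.6,0.109,0,-0.082,0 | 0.6,0.109,0,-0.082,0 | 0.6,0.109,0,-0.082,0' 25
python3 - <<'E'
from h import *
s,a=snap('wrist','w15.png'); s=monitor.get_state();print(s['position'],s['joint_positions'].round(2),s['grip_width'])
m=R.from_rotvec(s['tool_rot']).as_matrix();print(np.arctan2(m[1,0],m[0,0]))
g=cv2.cvtColor(a,cv2.COLOR_BGR2HSV)
for o in cups(a,s): print(o)
for z in(.1,.073):print(tool([.569,.2558,z]))
E
```

```text
time: 41.1
position: [0.5679, 0.2537, 0.2612]
tool_rot: [-2.149, -2.259, -0.031]
ft_force: [0.1, -0.1, -1.1]
grip_width: 0.226
grip_force: 25.0
[0.56777756 0.25403138 0.2612825 ] [ 0.36  0.42 -1.07  1.45  0.34  1.47 -0.66] 0.22046342481549042
1.6211406336287513
(0.5762, 0.0613, 0.0304)
[-0.0033401   0.00157824  0.16125452]
[-0.00418453  0.00162315  0.18824128]
```

```bash
python3 inch.py '-0.003,0.0015,0.05,0,0 | -0.003,0.0015,0.09,0,0 | -0.003,0.0015,0.12,0,0 | -0.004,0.0015,0.14,0,0 | -0.004,0.0015,0.16,0,0 | -0.004,0.0015,0.175,0,0 | -0.004,0.0015,0.184,0,0 | -0.004,0.0015,0.186,0,0 | -0.004,0.0015,0.186,0,0'
python3 inch.py '0,0,0,0,0.4 | 0,0,0,0,0.4 | 0,0,0,0,0.4'
python3 inch.py '0,0,-0.03,0,0.4 | 0,0,-0.07,0,0.4 | 0,0,-0.12,0,0.4 | 0,0,-0.17,0,0.4 | 0,0,-0.22,0,0.4 | 0,0,-0.26,0,0.4 | 0,0,-0.26,0,0.4'
python3 - <<'E'
from h import *
s,a=snap('wrist','w16.png'); _,b=snap('side','d16.png'); s=monitor.get_state();print(s['position'],s['joint_positions'].round(2))
for z in (.07,.079):
  for o in pack(a,s,z): print(z,o)
for o in cups(a,s): print(o)
E
```

```text
time: 42.05
position: [0.5687, 0.2574, 0.0754]
tool_rot: [-2.146, -2.261, -0.033]
ft_force: [-0.4, 0.5, -0.2]
grip_width: 0.224
grip_force: 25.0
time: 42.35
position: [0.5688, 0.2575, 0.0757]
tool_rot: [-2.146, -2.261, -0.033]
ft_force: [0.5, -0.1, -0.1]
grip_width: 0.377
grip_force: 0.0
time: 43.05
position: [0.5711, 0.2511, 0.3418]
tool_rot: [-2.148, -2.263, -0.047]
ft_force: [0.0, 1.0, -1.1]
grip_width: 0.403
grip_force: 0.0
[0.56961491 0.24954687 0.33598267] [ 0.35  0.4  -1.09  1.32  0.33  1.61 -0.63]
0.07 (array([0.4965, 0.2505]), array([0.065 , 0.0668]), 0.034, (244, 144, 47, 46))
0.07 (array([0.5687, 0.2539]), array([0.0667, 0.1646]), 1.6378, (293, 108, 49, 115))
0.07 (array([1.16  , 0.4157]), array([0.3547, 0.5731]), 1.7201, (554, 0, 86, 235))
0.079 (array([0.498, 0.252]), array([0.0637, 0.0654]), 0.034, (244, 144, 47, 46))
0.079 (array([0.5686, 0.2554]), array([0.0653, 0.1611]), 1.6378, (293, 108, 49, 115))
0.079 (array([1.1476, 0.4138]), array([0.3473, 0.5611]), 1.7201, (554, 0, 86, 235))
```

```bash
cat >> h.py <<'E'
def loc(x,y,z):
    c,si=np.cos(.055),np.sin(.055); return [.537+c*x-si*y,.254+si*x+c*y,z]
def locnow():
    s=monitor.get_state(); d=s['position'][:2]-[.537,.254]; c,si=np.cos(.055),np.sin(.055)
    return np.round([c*d[0]+si*d[1],-si*d[0]+c*d[1],s['position'][2]],4)
E
python3 - <<'E'
from h import *
# w5 appliance corner, pose then
s={'position':np.array([.49975,.25447,.37425]),'tool_rot':np.array([-3.136,-.087,-.017])}
print(onz('wrist',[[78,168],[92,238]],0,s).round(3),onz('wrist',[[78,168],[92,238]],.2,s).round(3))
for p in [(0,.22,.26),(0,.22,.145),(0,.114,.145),(0,.105,.125),(0,.098,.108),(0,.095,.102)]: print(p,tool(loc(*p)).round(4))
E
```

```text
[[0.461 0.788 0.   ]
 [0.294 0.776 0.   ]] [[0.504 0.591 0.2  ]
 [0.399 0.583 0.2  ]]
(0, 0.22, 0.26) [ 0.2236 -0.0329  0.0833]
(0, 0.22, 0.145) [ 0.2199 -0.0329  0.1982]
(0, 0.114, 0.145) [ 0.1139 -0.0326  0.1948]
(0, 0.105, 0.125) [ 0.1043 -0.0326  0.2145]
(0, 0.098, 0.108) [ 0.0967 -0.0326  0.2312]
(0, 0.095, 0.102) [ 0.0935 -0.0326  0.2371]
```

```bash
python3 inch.py '0.05,-0.033,0,0,0 | 0.1,-0.033,0.02,0,0 | 0.15,-0.033,0.05,0,0 | 0.2,-0.033,0.08,0,0 | 0.214,-0.033,0.11,0,0 | 0.211,-0.033,0.16,0,0 | 0.21,-0.033,0.198,0,0 | 0.21,-0.033,0.198,0,0 | 0.195,-0.033,0.198,0,0 | 0.18,-0.033,0.197,0,0 | 0.165,-0.033,0.196,0,0 | 0.15,-0.033,0.196,0,0 | 0.135,-0.033,0.195,0,0 | 0.12,-0.033,0.195,0,0 | 0.112,-0.033,0.195,0,0 | 0.108,-0.033,0.205,0,0 | 0.104,-0.033,0.214,0,0 | 0.1,-0.033,0.223,0,0 | 0.097,-0.033,0.231,0,0'
python3 - <<'E'
from h import *
print(locnow())
E
python3 inch.py '-0.002,0,0.003,0,0 | -0.004,0,0.006,0,0 | -0.004,0,0.007,0,0 | -0.004,0,0.007,0,0'
python3 - <<'E'
from h import *
print(locnow())
for p in [(0,.09,.16),(0,-.1,.26),(0,-.215,.26),(0,-.21,.145),(0,-.112,.145),(0,-.098,.108),(0,-.094,.101)]: print(p,tool(loc(*p)).round(4))
E
```

```text
time: 45.05
position: [0.53, 0.3517, 0.106]
tool_rot: [-2.144, -2.261, -0.031]
ft_force: [0.0, 1.9, 0.8]
grip_width: 0.003
grip_force: 0.6
[-0.0016  0.0979  0.106 ]
time: 45.45
position: [0.5301, 0.3481, 0.1006]
tool_rot: [-2.144, -2.261, -0.031]
ft_force: [-2.2, 0.6, 4.5]
grip_width: 0.008
grip_force: 2.0
[-0.0018  0.0944  0.1006]
(0, 0.09, 0.16) [-0.0025  0.0016 -0.0595]
(0, -0.1, 0.26) [-0.1892  0.0017 -0.1655]
(0, -0.215, 0.26) [-0.3041  0.0019 -0.1692]
(0, -0.21, 0.145) [-0.3028  0.0022 -0.0541]
(0, -0.112, 0.145) [-0.2048  0.002  -0.051 ]
(0, -0.098, 0.108) [-0.192   0.0021 -0.0136]
(0, -0.094, 0.101) [-0.1883  0.0021 -0.0064]
```

```bash
python3 inch.py '0,0,-0.05,0,0 | 0,0,-0.1,0,0 | 0,0,-0.15,0,0 | -0.05,0,-0.165,0,0 | -0.1,0,-0.167,0,0 | -0.15,0,-0.167,0,0 | -0.2,0,-0.167,0,0 | -0.25,0,-0.168,0,0 | -0.3,0,-0.169,0,0 | -0.305,0,-0.165,0,0 | -0.305,0,-0.12,0,0 | -0.303,0,-0.075,0,0 | -0.303,0,-0.054,0,0 | -0.303,0,-0.054,0,0 | -0.285,0,-0.054,0,0 | -0.27,0,-0.053,0,0 | -0.255,0,-0.053,0,0 | -0.24,0,-0.052,0,0 | -0.225,0,-0.052,0,0 | -0.205,0,-0.051,0,0'
python3 inch.py '0.004,0,0.01,0,0 | 0.008,0,0.02,0,0 | 0.011,0,0.03,0,0 | 0.014,0,0.039,0,0 | 0.016,0,0.045,0,0 | 0.016,0,0.046,0,0 | 0.016,0,0.046,0,0'
python3 - <<'E'
from h import *
print(locnow())
for p in [(0,-.08,.26),(-.16,0,.26),(-.16,0,.145),(-.04,0,.145),(-.02,0,.112),(-.015,0,.104)]: print(p,tool(loc(*p)).round(4))
E
```

```text
time: 47.45
position: [0.5425, 0.1407, 0.1455]
tool_rot: [-2.149, -2.261, -0.031]
ft_force: [0.5, -1.7, 0.3]
grip_width: 0.0
grip_force: 0.8
time: 48.15
position: [0.5404, 0.1572, 0.1002]
tool_rot: [-2.148, -2.26, -0.026]
ft_force: [-5.8, -5.7, 14.9]
grip_width: 0.006
grip_force: 7.8
[-0.0019 -0.0968  0.1002]
(0, -0.08, 0.26) [ 0.0213  0.0012 -0.1592]
(-0.16, 0, 0.26) [ 0.1007 -0.1591 -0.1564]
(-0.16, 0, 0.145) [ 0.0974 -0.1587 -0.0414]
(-0.04, 0, 0.145) [ 0.0979 -0.0387 -0.0419]
(-0.02, 0, 0.112) [ 0.097  -0.0185 -0.009 ]
(-0.015, 0, 0.104) [ 0.0968 -0.0135 -0.001 ]
```

```bash
python3 inch.py '0,0,-0.05,0,0 | 0.01,0,-0.1,0,0 | 0.02,0,-0.15,0,0 | 0.04,-0.03,-0.158,0,0 | 0.06,-0.07,-0.158,0,0 | 0.08,-0.11,-0.157,0,0 | 0.1,-0.15,-0.157,0,0 | 0.1,-0.16,-0.156,0,0 | 0.1,-0.16,-0.12,0,0 | 0.098,-0.16,-0.08,0,0 | 0.098,-0.16,-0.042,0,0 | 0.098,-0.16,-0.042,0,0 | 0.098,-0.145,-0.042,0,0 | 0.098,-0.125,-0.042,0,0 | 0.098,-0.105,-0.042,0,0 | 0.098,-0.085,-0.042,0,0 | 0.098,-0.065,-0.042,0,0 | 0.098,-0.045,-0.042,0,0 | 0.098,-0.035,-0.036,0,0 | 0.098,-0.029,-0.026,0,0'
python3 - <<'E'
from h import *
print(locnow())
for p in [(-.02,0,.112),(-.015,0,.104)]: print(p,tool(loc(*p)).round(4))
E
```

```text
time: 50.15
position: [0.5084, 0.2541, 0.1289]
tool_rot: [-2.148, -2.26, -0.034]
ft_force: [-0.3, -0.6, 2.2]
grip_width: 0.008
grip_force: 0.6
[-0.0285  0.0017  0.1289]
(-0.02, 0, 0.112) [-0.0022  0.0086  0.0169]
(-0.015, 0, 0.104) [-0.0025  0.0136  0.0249]
```

```bash
python3 inch.py '-0.002,0,0.008,0,0 | -0.002,0,0.016,0,0 | -0.002,0,0.022,0,0 | -0.002,0,0.025,0,0 | -0.002,0,0.026,0,0 | -0.002,0,0.026,0,0'
python3 - <<'E'
from h import *
print(locnow())
for p in [(-.02,0,.26),(.19,0,.26),(.19,0,.145),(.04,0,.145),(.03,0,.129),(.03,0,.103)]: print(p,tool(loc(*p)).round(4))
E
```

```text
time: 50.75
position: [0.5061, 0.2528, 0.1043]
tool_rot: [-2.146, -2.262, -0.029]
ft_force: [-6.1, -4.4, 18.1]
grip_width: 0.003
grip_force: 8.7
[-0.0309  0.0005  0.1043]
(-0.02, 0, 0.26) [ 0.004   0.0105 -0.1557]
(0.19, 0, 0.26) [ 0.0046  0.2205 -0.1562]
(0.19, 0, 0.145) [ 0.0012  0.2208 -0.0412]
(0.04, 0, 0.145) [ 0.0008  0.0708 -0.0409]
(0.03, 0, 0.129) [ 0.0004  0.0609 -0.0249]
(0.03, 0, 0.103) [-0.0004  0.0609  0.0011]
```

```bash
python3 inch.py '0,0,-0.05,0,0 | 0,0,-0.1,0,0 | 0,0.02,-0.15,0,0 | 0.004,0.07,-0.156,0,0 | 0.004,0.12,-0.156,0,0 | 0.004,0.17,-0.156,0,0 | 0.004,0.22,-0.156,0,0 | 0.004,0.221,-0.15,0,0 | 0.003,0.221,-0.11,0,0 | 0.002,0.221,-0.07,0,0 | 0.001,0.221,-0.041,0,0 | 0.001,0.221,-0.041,0,0 | 0.001,0.2,-0.041,0,0 | 0.001,0.18,-0.041,0,0 | 0.001,0.16,-0.041,0,0 | 0.001,0.14,-0.041,0,0 | 0.001,0.12,-0.041,0,0 | 0.001,0.1,-0.041,0,0 | 0.001,0.08,-0.041,0,0 | 0.001,0.068,-0.036,0,0'
python3 inch.py '0,-0.004,0.007,0,0 | 0,-0.006,0.016,0,0 | 0,-0.006,0.025,0,0 | 0,-0.006,0.032,0,0 | 0,-0.006,0.035,0,0 | 0,-0.006,0.037,0,0 | 0,-0.006,0.037,0,0'
python3 - <<'E'
from h import *
print(locnow())
E
```

```text
time: 52.75
position: [0.5743, 0.2577, 0.1412]
tool_rot: [-2.146, -2.265, -0.037]
ft_force: [0.6, 0.1, 1.1]
grip_width: 0.008
grip_force: 0.6
time: 53.45
position: [0.5685, 0.2573, 0.1042]
tool_rot: [-2.147, -2.261, -0.028]
ft_force: [-8.5, -5.9, 24.7]
grip_width: 0.005
grip_force: 12.0
[0.0316 0.0016 0.1042]
```

```bash
python3 inch.py '0,0,-0.05,0,0 | 0,0,-0.1,0,0 | 0,-0.05,-0.15,0,0 | 0,-0.1,-0.2,0,0 | 0,-0.1,-0.25,0,0 | 0,-0.1,-0.25,0,0 | 0,-0.1,-0.25,0,0 | 0,-0.1,-0.25,0,0'
python3 - <<'E'
from h import *
s,a=snap('wrist','w20.png'); _,b=snap('side','d20.png'); s=monitor.get_state(); print(locnow())
def px(name,P):  # scene/side
    return proj(name,P)
g=cv2.cvtColor(b,cv2.COLOR_BGR2HSV)
for y in (-.12,-.06,.0,.06,.12):
    xs=np.arange(-.13,.1301,.01); P=[loc(x,y,.104) for x in xs]; q=px('side',P).round().astype(int)
    print(y,' '.join('%d/%d'%(g[v,u,1],g[v,u,2]) for u,v in q))
for x in (-.05,.05):
    ys=np.arange(-.19,.191,.02); q=px('side',[loc(x,y,.104) for y in ys]).round().astype(int)
    print('x',x,' '.join('%d/%d'%(g[v,u,1],g[v,u,2]) for u,v in q))
E
```

```text
time: 54.25
position: [0.4702, 0.2441, 0.3514]
tool_rot: [-2.147, -2.261, -0.033]
ft_force: [0.7, 0.6, -0.4]
grip_width: 0.002
grip_force: 0.0
[-0.0677 -0.0068  0.3499]
-0.12 155/169 157/172 155/170 159/159 156/152 122/186 123/181 123/183 121/187 120/182 122/177 123/180 122/182 122/142 122/180 122/182 122/184 121/188 123/186 121/177 120/180 122/180 155/155 155/153 156/168 154/164 157/166
-0.06 155/166 156/165 156/177 156/159 156/155 122/182 123/181 121/181 121/183 121/186 122/176 123/183 123/181 120/149 120/180 121/181 122/177 121/188 123/187 120/182 121/187 121/183 153/148 155/153 154/167 156/168 154/156
0.0 154/162 155/163 154/159 156/157 158/100 121/188 120/91 120/89 120/91 122/173 122/173 122/174 122/177 122/142 122/186 122/180 124/173 121/177 121/168 124/177 123/172 120/176 154/152 155/153 154/149 154/164 154/156
0.06 156/80 161/79 154/83 153/152 158/95 122/184 122/180 123/183 121/181 121/189 122/186 122/186 122/190 122/132 123/181 123/179 121/185 121/185 123/184 120/177 121/187 119/184 155/155 153/142 156/155 156/154 155/156
0.12 156/159 155/161 154/159 156/154 156/95 122/184 123/183 121/187 123/189 121/175 122/188 121/188 122/186 122/172 122/186 122/174 122/194 122/188 122/182 122/190 122/184 121/188 155/158 156/147 156/160 157/146 153/143
x -0.05 118/220 118/223 119/215 122/182 122/188 121/185 121/186 121/184 125/98 122/86 122/88 123/85 121/183 121/183 120/182 122/182 122/178 123/135 128/68 140/82
x 0.05 155/178 156/173 144/170 123/183 122/186 121/187 122/188 122/184 122/171 121/175 122/172 123/183 123/183 123/187 121/183 122/186 123/176 124/148 120/70 146/82
```

Run:
```python
from h import *
print(ticket.close_job())
```

```text
the job is handed in; nothing more can be done
None
```

I packed the order and handed it in after about 54 s of the 210 s; no verdict came back. All three cups stand in the carton with the chopsticks lying across two of them. The end flaps were folded first, then the long flaps pressed flat over them. The empty tube lies on its board, and the robot came near none of the bystanders. My 14 pictures ran out before the folding, so I checked the closed flaps by colour samples in the side image and by tool height, not by eye.

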